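# Hook the cartridge holder onto the slotted upright and lock it

### The arm

A 7-joint arm with a two-finger parallel gripper is mounted at the origin on the work surface. World frame = base frame: x ahead of the robot, y to its left, z up, the work surface at z = 0. Lengths are in m, angles in degrees, forces in N, time in s.
With the tool pointing down it reaches from about 0.4 to 0.85 m from the base axis. Payload 4.5 kg.
Tool frame: the origin (TCP) lies midway between the tips of the shut fingers; the grasp point (between the pads) lies 19 mm behind it; x points along the fingers, y is the direction in which the jaws open and shut, and the axes are right-handed (so a half turn about x gives the same grasp; the last joint's range is limited). The gripper opens to 88 mm and grips with 3 to 60 N. Pads are 18 mm wide; open, the fingers measure 123 mm over their backs; the gripper's body (75 mm by 187 mm) begins 45 mm behind the grasp point.
Start: joints at [70.176, 39.483, -11.15, 89.685, 9.013, 51.709, -12.324], TCP at [0.232, -0.58, 0.202] pointing down, gripper open.
Joint ranges: [-172.22, 172.22], [-26.19, 119.32], [-84.43, 86.54], [7.71, 146.69], [-57.33, 237.33], [2.42, 119.75], [-152.13, 152.13]. Speed limits (degrees/s): [147.25, 147.25, 180, 180, 180, 180, 180].

### API

Orientations are given as [roll, pitch, yaw] about the fixed x, y, z axes, in that order (R = Rz(yaw) Ry(pitch) Rx(roll)).
In Python, from bench import manip, vision, hand_in, nets gives the robot as it stands.
- The arm moves only by the shell command python3 -m creep 'ROWS' [OPENING] [FORCE]. ROWS is JSON, one flat list of numbers, 6 for each row, row after row: the shift along the world's x, y, z in m, then the turn, a rotation vector about the world's x, y, z in degrees. In form: [tx, ty, tz, ax, ay, az, tx, ty, tz, ax, ay, az, ...]. A call has exactly 5 rows; each row shifts and turns the commanded pose from where the row before left it; what a row does not reach is not made up. A row lasts 1/12 s, in which the tool goes at most 41.7 mm and 7.16 degrees, less where a joint would pass 70% of its speed; a pose out of reach is approached as far as the arm can. A call with a gripper value outside its range is refused whole. OPENING is the opening, from 0 (shut) to 1 (fully open), set as the call begins (- or left out, the last holds). The fingers move at their own pace and stop on an object; FORCE is the grip in N (left out, the last holds). Time passes only in rows, so rows that do not move let the fingers close, or fill a call up. It gives the time, the measured TCP pose, the force and the opening at its end, in the units of the state.
- manip.observe(): the state, without advancing time (a new reading comes with each control period).
- vision.grab_frame(name): name is "side" or "top"; returns the picture (420x560x3 uint8, red, green, blue); there is no depth.
- vision.camera_model(name): a dict with "intrinsics" (3x3 intrinsics, pixels), "rvec" (rotation vector, rad) and "tvec" (3), from world to camera coordinates, as OpenCV has them. Camera axes: x right, y down, z forward; pixel columns grow to the right and rows downward; lengths in m; the calibration is good to about 2 mm. A picture is of the moment at which its call begins. camera_model takes no time and is no camera call.
- hand_in(): hands the job in, once; it reports no verdict.
Trained networks look in the newest picture that a camera, given by its name, has taken for a name from the list of things; names that differ only in an ending like _2 or _b are one class to them, and where a whole thing is asked for, a point or a joint stands for the part that bears it (a point fixed in the world has none). Each returns a list of dicts, best first, with "score" (0 to 1); they miss things now and then, are a little off and sometimes report something else, mostly with a low value. They report only what shows in the picture. A call takes as long as a camera call.
- nets.look_for(camera, name): "uv" ([column, row] in pixels, amid what is visible of it).
- nets.outline_of(camera, name): "mask" (420x560 bool, what is visible of it) and "uv" ([column, row] in pixels, amid what is visible of it).
The state is a dict: "clock": time; "joint_positions": joint angles; "qvel": joint speeds; "joint_torque": joint torques, N m; "ee_pos": TCP position; "tcp_rot": TCP orientation; "ft_force": force on the tool from outside, world axes, zero at the start; "wrist_torque": the same for the moment, N m; "opening": opening from 0.0 (shut) to 1.0 (fully open).
Only numpy, scipy, OpenCV 4.12 (cv2) and the standard library are available. Lean on these libraries where they do the work, as an engineer would, in place of code of your own. Each camera call takes 0.05 s, during which the arm holds its last target.

### The job

Hang the blue two-cartridge holder on the slotted upright: put its two hooks into the top pair of slots and press it straight down, firmly but without forcing it, until it sits fully home and the yellow spring catch snaps out to lock it; then let go. Leave everything else on the bench where it is.

Things in the scene. Friction and masses are not known exactly. Their poses are not given: they have to be found in the camera images.
- upright: Sizes in mm. Fixed dark foot with two bright slotted posts. Origin: plane of the slotted faces, midway between the posts, underside of the foot (4-18 over the bench, reaching 45 in front). x points out of the faces, y along the slot row, z up. The posts, catch and switch are clamped on by hand as one: up to 6 higher or lower and 4 left or right of nominal; this is not reported: feel for it.
- holder: Sizes in mm. Blue angle, 0.22-0.37 kg, on its shelf: back plate 100 wide x 62 high x 3, shelf 59 deep x 4 with two 26 holes. Origin: back face of the plate, mid-width, underside of the shelf (bench height at first). x points over the shelf, y along its width, z up. White grip web amid: 10 thick (pinch along y), x 12-50, z 4-57. Mass centre x 21. Home (nominal): 88 above upright, axes alike.
- hook_left (a point): Neck underside of the hook at y +35 of the holder (a like one at -35), 44 above its origin, 7.5 behind the plate's back. Hook 5 wide, sticks out 10: neck z 44-50, end lip 5 thick down to z 33. It passes its slot only within 1 of centred, neck underside 12 over the slot floor: finer than poses read, so feel for it. Once through, the plate meets the faces; then it goes down 11-13.
- catch (a joint): Yellow spring catch, 30 wide, between the posts: nose 4 out of the face plane, flat underside at z 93 of upright, sloping top. 0 = fully out, grows to 0.008 m as it is pushed in. The holder's lower edge pushes it in 2-4 mm on the way down (some 5-15 N of push); in the last 1 mm it springs out through the window (z 4-22 of the plate) and locks.
- seat_switch (a joint): Red plunger, 8 mm thick, of a small switch in front of the posts (x 10, y 0, top at z 91 of upright): the holder's shelf presses it as it comes home. 0 = free, about 0.003 m = holder fully home (0.005 at most); takes about 1.5 N.
- slot_nominal (a point): Nominal place of the top slots (the ones to use): on the face plane midway between them, at floor height, z 132 of upright; fixed to the foot, so the true slots may lie off by the clamping. Two slots, 35 to either side along y, 7 wide, 19 high (upwards from the floor) in 3 mm sheet, hollow behind; like rows 50 and 100 lower. Posts are 32 wide and end 30 above the top slots' floors.
- petri_dish: Covered dish, 92 mm across, 16 high, on the bench; origin at the centre of its underside. Leave alone.
- driver: Screwdriver with a red handle, 170 mm long, lying on the bench. Leave alone.
- bottle: Brown bottle, 60 mm across, 130 high; origin at the centre of its underside. Leave alone.
- jar: White jar with a blue cap, 56 mm across, 60 high; origin at the centre of its underside. Leave alone.
- nozzle_tray: Grey divided tray 90x130x25 mm with coloured nozzles; origin at the centre of its underside. Leave alone.
- small_holder: Dark holder for a single cartridge, 48 mm wide, 45 high, one hook: not the one to hang. Origin on the back of its plate at the bottom. Leave alone.

How it is judged (in metres and radians):
At the end, for the whole second after the job is handed in: the holder hangs locked in the top slots: seat switch pressed over 1.8 mm, catch out again (under 1.5 mm in), holder origin 88 mm above upright's within 9 mm, within 7.5 mm of its middle, 3 mm behind to 5 mm before the face, square within 0.12 rad, released, at rest (x of holder in the frame of upright between -0.003 and 0.005 m and y of holder in the frame of upright between -0.0075 and 0.0075 m and z of holder in the frame of upright between 0.079 and 0.097 m and angle between the x axis of holder and the x axis of upright, either way round below 0.12 rad and angle between the z axis of holder and the z axis of upright, either way round below 0.12 rad and angle between holder's own z axis and vertical below 0.2 rad and value of joint catch below 0.0015 m and value of joint seat_switch above 0.0018 m and linear speed of holder below 0.02 m/s); the robot touches nothing.
It fails at once if the holder is forced: it presses on the upright with more than 45 N (contact force between holder and upright above 45 N).
It fails at once if a bystander is moved by more than 20 mm (distance of any of petri_dish, driver, bottle, jar, nozzle_tray, small_holder from where it was at the start of the episode above 0.02 m).
It also fails if it takes over 51 s, if anything falls off the work surface, if the arm or the gripper's body presses on something with over 40 N, if the wrist force passes 120 N, or if a joint passes its speed limit or range.

## Working session

There is one attempt and no reset: what is moved stays moved. The work goes in short steps, Python scripts to look and compute and a shell command to move; the robot and the scene stay as the last step left them, time stands still between calls to the robot, and variables do not carry over. Pictures are saved under pics/ and viewed, and the job is handed in when it is done.

```bash
mkdir -p pics; ls
python3 - <<'E'
from bench import manip, vision, nets
import cv2, numpy as np
s=manip.observe(); print(s)
for n in("side","top"):
    im=vision.grab_frame(n); cv2.imwrite(f"pics/a_{n}.png",im[...,::-1]); m=vision.camera_model(n); print(n,m)
    R=cv2.Rodrigues(np.array(m["rvec"],float))[0]; print(-R.T@np.array(m["tvec"]).ravel(), R[2])
print(manip.observe()["clock"])
E
```

```text
pics
{'clock': 0.0, 'joint_positions': array([ 70.17663728,  39.53209199, -11.14741678,  89.74396884,
         9.01412155,  51.71052643, -12.325278  ]), 'qvel': array([-0.0371929 , -0.07198736, -0.05487642, -0.04949587,  0.12531932,
        0.04733367, -0.01530266]), 'joint_torque': array([-2.71467088e-04, -5.27571952e+01, -1.26666360e+00, -1.53431064e+01,
       -5.26002282e-02,  6.41433435e-03,  1.68581464e-04]), 'ee_pos': array([ 0.23140665, -0.57983324,  0.20132734]), 'tcp_rot': array([-85.96290245,  89.89563458, 115.8037471 ]), 'ft_force': array([-0.05018673,  0.18013688,  0.92598007]), 'wrist_torque': array([-0.0400286 ,  0.01571134,  0.00481493]), 'opening': 0.9971769785348961}
side {'intrinsics': array([[442.21609902,   0.        , 290.68083529],
       [  0.        , 442.21609902, 209.02103225],
       [  0.        ,   0.        ,   1.        ]]), 'rvec': array([ 0.59325202, -2.46791913,  1.43484365]), 'tvec': array([0.50335718, 0.21674764, 0.77879502])}
[0.19762535 0.73632342 0.57065026] [ 0.38728513 -0.77691064 -0.49640717]
top {'intrinsics': array([[407.26119993,   0.        , 273.01924161],
       [  0.        , 407.26119993, 216.07854439],
       [  0.        ,   0.        ,   1.        ]]), 'rvec': array([ 2.18632239, -2.16438905,  0.10583524]), 'tvec': array([0.0167907 , 0.55354145, 1.14901335])}
[0.44375721 0.02631838 1.19553696] [ 0.0932781  -0.00336004 -0.99563442]
0.1
```

View pics/a_side.png

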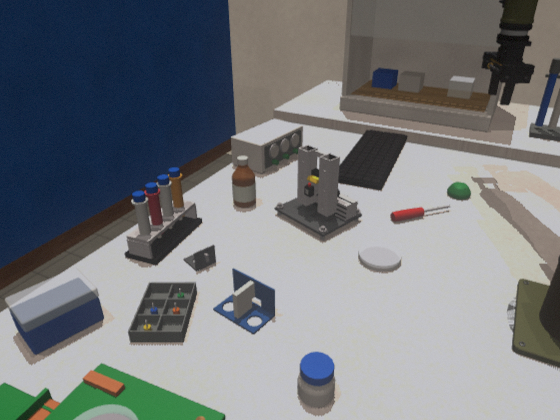

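View pics/a_top.png

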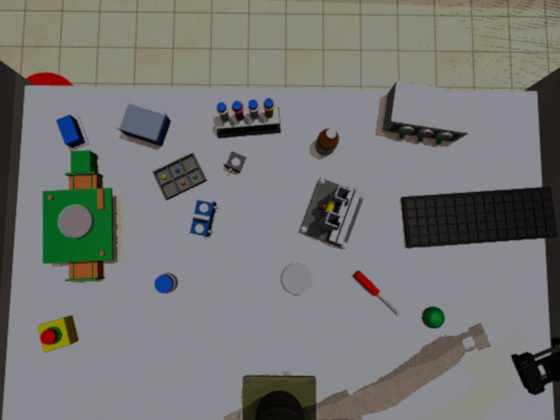

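Run:
```python
import cv2,numpy as np
s=cv2.imread("pics/a_side.png");t=cv2.imread("pics/a_top.png")
def c(im,x,y,w,h,k): return cv2.resize(im[y:y+h,x:x+w],None,fx=k,fy=k,interpolation=cv2.INTER_CUBIC)
cv2.imwrite("pics/b_up_side.png",c(s,265,140,110,100,6))
cv2.imwrite("pics/b_up_top.png",c(t,290,170,80,80,7))
cv2.imwrite("pics/b_ho_side.png",c(s,205,260,80,75,8))
cv2.imwrite("pics/b_ho_top.png",c(t,175,190,60,56,10))
```

```text
(no output)
```

View pics/b_up_side.png

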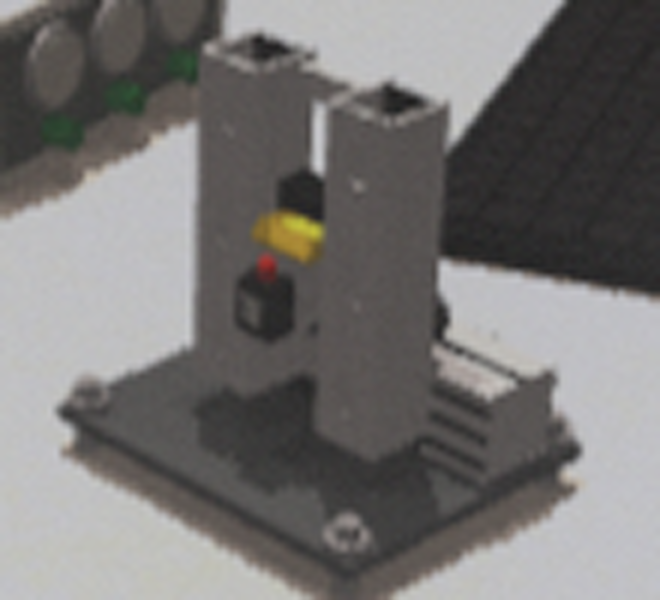

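View pics/b_up_top.png

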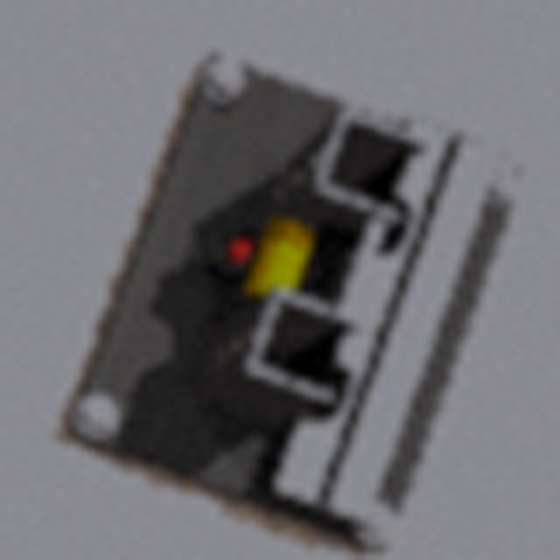

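View pics/b_ho_side.png

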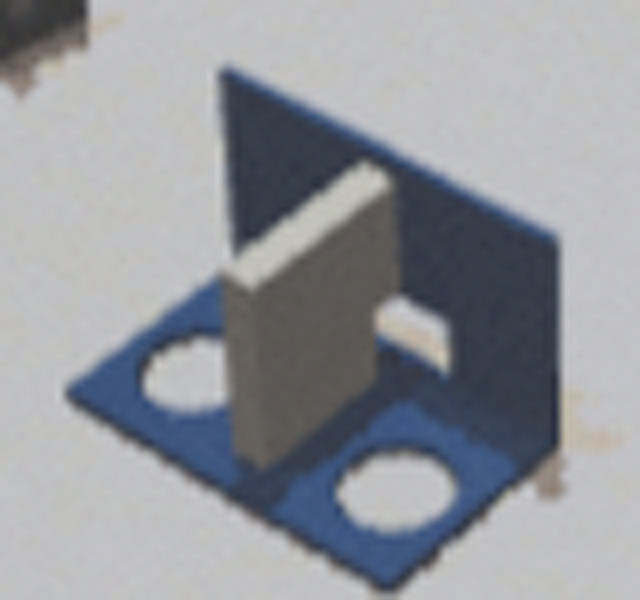

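View pics/b_ho_top.png

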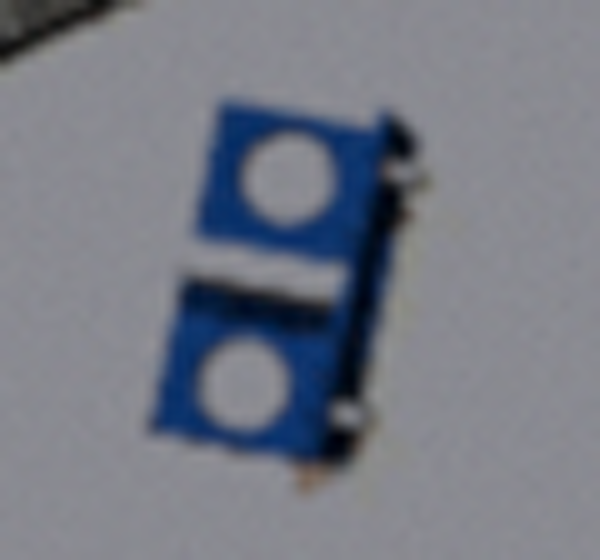

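Run:
```python
import cv2,numpy as np
s=cv2.imread("pics/a_side.png")
c=s[142:220,292:345].astype(float)
c=np.clip((c-60)*3.2,0,255).astype(np.uint8)
cv2.imwrite("pics/c_up.png",cv2.resize(c,None,fx=7,fy=7,interpolation=cv2.INTER_CUBIC))
```

```text
(no output)
```

View pics/c_up.png

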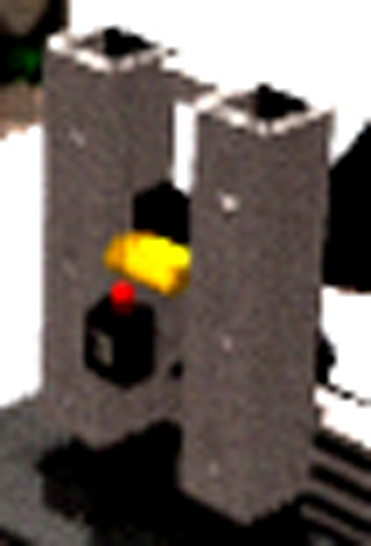

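```bash
cat > h.py <<'E'
import numpy as np,cv2
from scipy.optimize import least_squares
from bench import vision
M={n:vision.camera_model(n) for n in("side","top")}
def proj(n,P):
    m=M[n]; return cv2.projectPoints(np.asarray(P,float).reshape(-1,1,3),np.array(m["rvec"],float),np.array(m["tvec"],float),m["intrinsics"],None)[0][:,0]
def crop(x0,y0,k,X,Y): return ((X+.5)/k-.5+x0,(Y+.5)/k-.5+y0)
def pose(p,L):
    x,y,yaw,z=p; c,s=np.cos(yaw),np.sin(yaw); L=np.asarray(L)
    return np.c_[x+c*L[:,0]-s*L[:,1],y+s*L[:,0]+c*L[:,1],z+L[:,2]]
E
cat > fit.py <<'E'
from h import *
def fit(obs,p0,extra=None):
    def res(p):
        r=[]
        for n,uv,L in obs: r.append((proj(n,pose(p[:4],[L(p) if callable(L) else L]))[0]-uv))
        return np.ravel(r)
    o=least_squares(res,p0,x_scale=[.01,.01,.05,.01]+[.01]*(len(p0)-4),loss="soft_l1",f_scale=1)
    print(np.round(o.x,4),"yaw",np.degrees(o.x[2])); print(np.round(res(o.x).reshape(-1,2),1).tolist()); return o.x
S=lambda X,Y:("side",crop(205,260,8,X,Y)); T=lambda X,Y:("top",crop(175,190,10,X,Y))
mm=lambda *a:np.array(a)/1000
H=[(*S(225,68),mm(2,-50,62)),(*S(557,238),mm(2,50,62)),
(*S(68,390),lambda p:np.array([p[4],-.05,.004])),(*S(390,578),lambda p:np.array([p[4],.05,.004])),
(*S(230,275),mm(50,-5,57)),(*S(250,288),mm(50,5,57)),(*S(390,182),mm(12,5,57)),(*S(368,162),mm(12,-5,57)),
(*S(262,468),mm(50,5,4)),(*S(557,455),mm(0,50,0)),
(*T(222,100),lambda p:np.array([p[4],-.05,.004])),(*T(152,430),lambda p:np.array([p[4],.05,.004])),
(*T(190,240),mm(50,-5,57)),(*T(183,268),mm(50,5,57)),(*T(350,265),mm(12,-5,57)),(*T(345,295),mm(12,5,57)),(*T(383,112),mm(3,-50,62)),
(*T(289,179),lambda p:np.array([p[5],-p[6],.004])),(*T(243,383),lambda p:np.array([p[5],p[6],.004])),
(*S(190,373),lambda p:np.array([p[5],-p[6],.004])),(*S(397,492),lambda p:np.array([p[5],p[6],.004]))]
H=[h for h in H]
print("holder");fit(H,[.5,.15,1.4,0,.06,.03,.025])
S=lambda X,Y:("side",crop(292,142,7,X,Y)); T=lambda X,Y:("top",crop(290,170,7,X,Y))
# origin: post frame, slot floor z=0
U=[(*S(48,42),mm(0,-51,30)),(*S(107,70),mm(0,-19,30)),(*S(195,101),mm(0,19,30)),(*S(265,130),mm(0,51,30)),
(*S(78,135),mm(-1.5,-35,0)),(*S(230,203),mm(-1.5,35,0)),
(*T(350,120),mm(0,-51,30)),(*T(318,188),mm(0,-19,30)),(*T(278,295),mm(0,19,30)),(*T(253,360),mm(0,51,30)),
(*S(330,112),lambda p:np.array([p[4],.051,.03])),(*T(340,395),lambda p:np.array([p[4],.051,.03])),(*T(410,215),lambda p:np.array([p[4],-.019,.03]))]
print("posts");p=fit(U,[.5,-.1,1.4,.14,-.03])
S=lambda X,Y:("side",crop(265,140,6,X,Y))
F=[(*S(62,412),lambda p:np.array([.045,p[4],0])),(*S(345,575),lambda p:np.array([.045,p[5],0])),(*T(200,62),lambda p:np.array([.045,p[4],0])),(*T(62,432),lambda p:np.array([.045,p[5],0]))]
print("foot top");fit(F,[p[0],p[1],p[2],.03,-.07,.07])
E
python3 fit.py
```

```text
holder
[ 5.4140e-01  1.9570e-01  1.3858e+00 -6.0000e-04  6.0300e-02  3.8200e-02
  3.1600e-02] yaw 79.39971967390362
[[0.2, -0.2], [-0.1, -0.0], [-0.4, -0.1], [-0.1, 0.8], [-0.7, -0.9], [0.9, -0.2], [-2.0, 2.0], [-3.4, 2.3], [1.0, -0.1], [1.0, -1.4], [0.6, 0.2], [0.4, 0.4], [0.6, -0.1], [0.6, 0.6], [-2.1, 0.0], [-2.4, 0.5], [0.8, 0.1], [-0.0, -0.2], [0.1, 0.4], [-0.0, -0.3], [-0.5, -0.3]]
posts
[ 0.5723 -0.1272  1.2135  0.1489 -0.032 ] yaw 69.52660345649544
[[-0.7, -0.0], [0.4, -0.1], [-0.4, 0.3], [0.0, 0.4], [-0.1, 0.3], [-0.4, -0.1], [0.2, -1.9], [0.4, 0.1], [0.9, -1.2], [0.1, 1.4], [0.4, -0.8], [-0.4, 1.0], [-0.8, 0.8]]
foot top
[ 0.589  -0.1291  1.2111  0.02   -0.064   0.1013] yaw 69.39156353068314
[[-0.4, 0.2], [-0.1, -0.2], [0.3, 0.4], [-0.1, 0.2]]
```

```bash
cat > st.py <<'E'
import numpy as np
from scipy.spatial.transform import Rotation as R
from bench import manip
def state(): 
    s=manip.observe(); r=R.from_euler("xyz",s["tcp_rot"],degrees=True); return s,r
def tgt(yaw,flip=1):
    a=np.radians(yaw); y=flip*np.array([-np.sin(a),np.cos(a),0]); x=np.array([0,0,-1.]); return R.from_matrix(np.c_[x,y,np.cross(x,y)])
def show(yaw=None,pos=None,flip=1):
    s,r=state(); m=r.as_matrix(); print("t",round(s["clock"],2),"pos",np.round(s["ee_pos"]*1000,1),"F",np.round(s["ft_force"],1),"M",np.round(s["wrist_torque"],2),"op",round(s["opening"],3))
    print("q",np.round(s["joint_positions"],1),"x",np.round(m[:,0],3),"y",np.round(m[:,1],3))
    if pos is not None: print("d",np.round((np.array(pos)-s["ee_pos"])*1000,1))
    if yaw is not None: print("rv",np.round((tgt(yaw,flip)*r.inv()).as_rotvec(degrees=True),2))
E
python3 - <<'E'
from st import *; from h import pose
g=pose([.5414,.1957,np.radians(79.4),-.0006],[[.029,0,.042-.019]])[0]; print(g)
show(79.4,g); show(79.4,g,-1)
E
```

```text
[0.54673459 0.22420513 0.0224    ]
t 0.1 pos [ 231.4 -579.9  201.4] F [-0.4 -0.  -0.2] M [-0.05  0.02  0.05] op 1.002
q [ 70.2  39.5 -11.1  89.7   9.   51.7 -12.3] x [-0.001  0.001 -1.   ] y [ 0.371 -0.929 -0.002]
d [ 315.3  804.1 -179. ]
rv [-9.0000e-02  7.0000e-02 -1.2237e+02]
t 0.1 pos [ 231.4 -579.9  201.4] F [-0.4 -0.  -0.2] M [-0.05  0.02  0.05] op 1.002
q [ 70.2  39.5 -11.1  89.7   9.   51.7 -12.3] x [-0.001  0.001 -1.   ] y [ 0.371 -0.929 -0.002]
d [ 315.3  804.1 -179. ]
rv [-0.06 -0.08 57.63]
```

```bash
python3 -m creep '[0.012,0.031,0.004,0,0,2.3,0.012,0.031,0.004,0,0,2.3,0.012,0.031,0.004,0,0,2.3,0.012,0.031,0.004,0,0,2.3,0.012,0.031,0.004,0,0,2.3]' 1 && python3 -m creep '[0.012,0.033,0,0,0,2.3,0.012,0.033,0,0,0,2.3,0.012,0.033,0,0,0,2.3,0.012,0.033,0,0,0,2.3,0.012,0.033,0,0,0,2.3]' && python3 -m creep '[0.013,0.033,0,0,0,2.3,0.013,0.033,0,0,0,2.3,0.013,0.033,0,0,0,2.3,0.013,0.033,0,0,0,2.3,0.013,0.033,0,0,0,2.3]' && python3 -m creep '[0.013,0.032,0,0,0,2.3,0.013,0.032,0,0,0,2.3,0.013,0.032,0,0,0,2.3,0.013,0.032,0,0,0,2.3,0.013,0.032,0,0,0,2.3]'; python3 -c "
from st import *
show(79.4,[.5467,.2242,.0224],-1)"
```

```text
clock: 0.52
ee_pos: [0.2918, -0.4237, 0.222]
tcp_rot: [-87.4, 90.0, 126.0]
ft_force: [0.4, -0.1, 0.3]
opening: 0.999
clock: 0.93
ee_pos: [0.3517, -0.2588, 0.222]
tcp_rot: [-69.1, 90.0, 155.8]
ft_force: [0.2, 0.1, -1.1]
opening: 0.998
clock: 1.35
ee_pos: [0.4168, -0.0939, 0.2221]
tcp_rot: [-35.5, 90.0, -159.1]
ft_force: [0.8, -0.1, 0.5]
opening: 1.003
clock: 1.77
ee_pos: [0.4818, 0.0661, 0.2219]
tcp_rot: [-33.0, 90.0, -145.1]
ft_force: [1.0, -1.2, 0.5]
opening: 1.003
t 1.77 pos [481.8  66.1 221.9] F [ 1.  -1.2  0.5] M [-0.04 -0.08 -0.02] op 1.003
q [  2.3  28.8 -23.7 111.2  16.4  43.3 -52.9] x [-0.001 -0.    -1.   ] y [ 0.926 -0.376 -0.   ]
d [  64.9  158.1 -199.5]
rv [ 0.03 -0.03 11.51]
```

```bash
python3 -m creep '[0.013,0.0316,-0.016,0,0,2.3,0.013,0.0316,-0.016,0,0,2.3,0.013,0.0316,-0.016,0,0,2.3,0.013,0.0316,-0.016,0,0,2.3,0.013,0.0316,-0.016,0,0,2.3]'
python3 - <<'E'
from st import *
from h import *
show(79.4,[.5467,.2242,.0224],-1)
for n,(x,y,w,h,k) in dict(side=(180,180,150,160,3.7),top=(150,150,110,110,5)).items():
    im=vision.grab_frame(n); cv2.imwrite(f"pics/d_{n}.png",cv2.resize(im[y:y+h,x:x+w,::-1],None,fx=k,fy=k,interpolation=cv2.INTER_CUBIC))
show()
E
```

```text
clock: 2.18
ee_pos: [0.5469, 0.2239, 0.1409]
tcp_rot: [-28.9, 89.9, -129.5]
ft_force: [0.2, -0.2, 0.4]
opening: 1.0
t 2.18 pos [546.9 223.9 140.9] F [ 0.2 -0.2  0.4] M [-0.02 -0.13 -0.06] op 1.0
q [-13.8  42.5 -22.7  98.8  22.4  43.2 -58.2] x [-0.001 -0.001 -1.   ] y [ 0.983 -0.184 -0.   ]
d [  -0.2    0.3 -118.5]
rv [ 0.04 -0.03  0.02]
t 2.28 pos [545.7 229.3 139.4] F [-0.6  0.1  0.6] M [-0.05 -0.03  0.07] op 0.999
q [-14.   42.8 -22.9  98.7  22.3  43.1 -58.2] x [-0.003  0.004 -1.   ] y [ 0.984 -0.179 -0.004]
```

View pics/d_side.png

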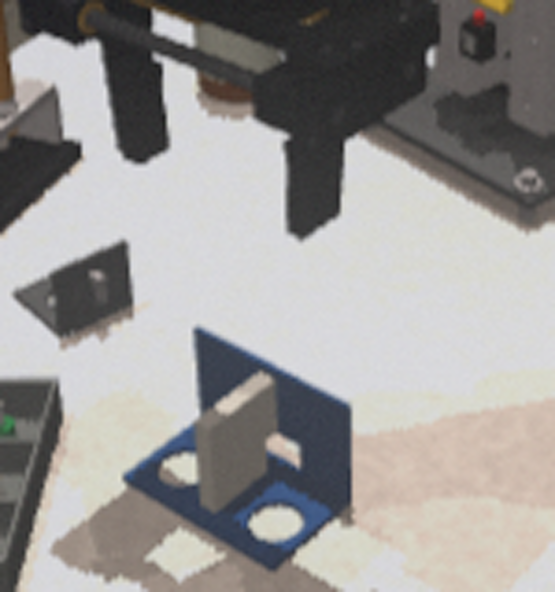

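View pics/d_top.png

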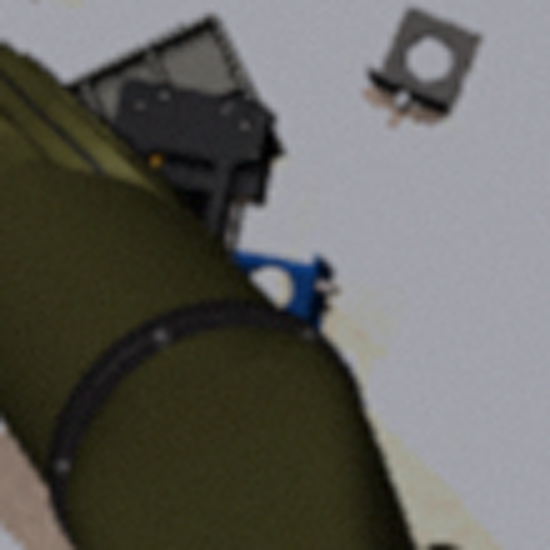

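```bash
python3 -m creep '[0,0,-0.006,0,0,0,0,0,-0.006,0,0,0,0,0,-0.006,0,0,0,0,0,-0.006,0,0,0,0,0,-0.006,0,0,0]'
python3 - <<'E'
from st import *
from h import *
show(79.4,[.5467,.2242,.0224],-1)
s,r=state(); m=r.as_matrix()
for sgn in (1,-1): print(proj("side",[s["ee_pos"]+sgn*.05*m[:,1]]))
for n,(x,y,w,h,k) in dict(side=(180,180,150,160,3.7)).items():
    im=vision.grab_frame(n); cv2.imwrite(f"pics/e_{n}.png",cv2.resize(im[y:y+h,x:x+w,::-1],None,fx=k,fy=k,interpolation=cv2.INTER_CUBIC))
show()
E
```

```text
clock: 2.7
ee_pos: [0.5468, 0.2211, 0.1119]
tcp_rot: [37.0, 90.0, -63.9]
ft_force: [-0.2, -0.3, 0.4]
opening: 1.0
t 2.7 pos [546.8 221.1 111.9] F [-0.2 -0.3  0.4] M [-0.03 -0.06 -0.03] op 1.0
q [-14.3  44.7 -21.4 100.3  23.8  39.5 -59.5] x [ 0.    -0.001 -1.   ] y [ 0.982 -0.188  0.   ]
d [ -0.1   3.1 -89.5]
rv [0.04 0.02 0.23]
[[221.70759204 251.46163343]]
[[264.32515814 273.02728006]]
t 2.75 pos [546.1 221.  110.8] F [ 0.2 -0.2 -0.8] M [-0.09 -0.03 -0.02] op 0.999
q [-14.3  44.8 -21.3 100.4  23.8  39.5 -59.5] x [-0.001 -0.001 -1.   ] y [ 0.982 -0.188 -0.001]
```

View pics/e_side.png

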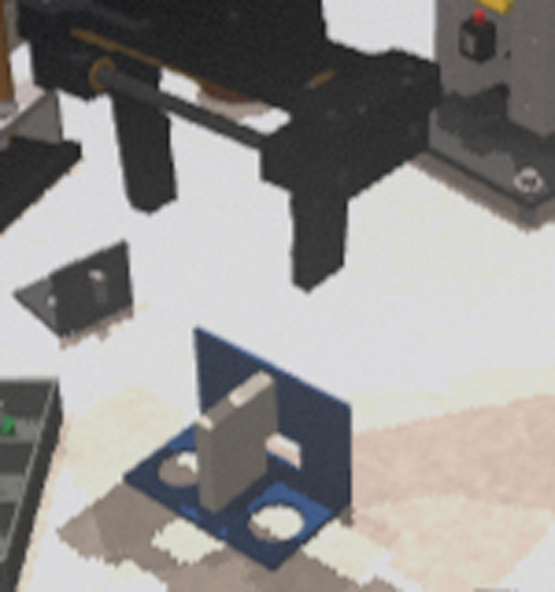

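Run:
```python
from st import *
from h import *
s,r=state(); m=r.as_matrix();p=s["ee_pos"]
for d in (0,.064,.1,.2):
  for n in ("side","top"): print(d,n,np.round(proj(n,[p+[0,0,d]+sg*.05*m[:,1] for sg in (1,-1)]),1).tolist())
im=vision.grab_frame("top"); cv2.imwrite("pics/f_top.png",cv2.resize(im[130:270,130:270,::-1],None,fx=4,fy=4,interpolation=cv2.INTER_CUBIC))
im=vision.grab_frame("side"); cv2.imwrite("pics/f_side.png",im[...,::-1])
```

```text
0 side [[222.1, 252.1], [264.8, 273.6]]
0 top [[202.8, 196.9], [194.8, 233.4]]
0.064 side [[219.5, 221.5], [263.9, 241.7]]
0.064 top [[198.6, 193.3], [190.0, 232.1]]
0.1 side [[218.0, 203.2], [263.4, 222.5]]
0.1 top [[196.0, 191.1], [187.1, 231.3]]
0.2 side [[213.3, 147.2], [261.8, 163.3]]
0.2 top [[187.6, 184.1], [177.6, 228.7]]
```

View pics/f_top.png

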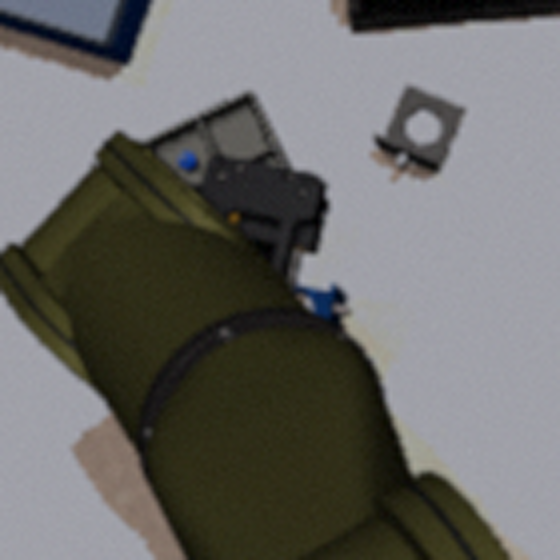

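View pics/f_side.png

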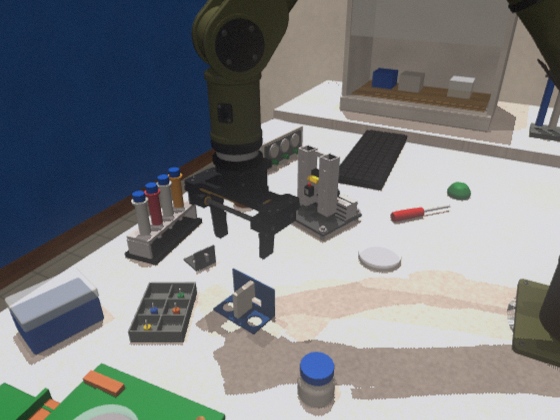

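```bash
python3 -m creep '[0,0,0,0,0,0,0,0,0,0,0,0,0,0,0,0,0,0,0,0,0,0,0,0,0,0,0,0,0,0]' 0.0 20
python3 - <<'E'
from st import *
from h import *
show(79.4,[.5467,.2242,.0224],-1)
s,r=state(); m=r.as_matrix();p=s["ee_pos"]
print(proj("side",[p]))
im=vision.grab_frame("side");cv2.imwrite("pics/g_side.png",cv2.resize(im[170:340,180:330,::-1],None,fx=3.5,fy=3.5,interpolation=cv2.INTER_CUBIC))
E
```

```text
clock: 3.27
ee_pos: [0.5469, 0.2226, 0.1124]
tcp_rot: [122.0, 90.0, 21.3]
ft_force: [-0.8, 0.7, 0.1]
opening: 0.645
t 3.27 pos [546.9 222.6 112.4] F [-0.8  0.7  0.1] M [-0.03 -0.05  0.06] op 0.645
q [-14.4  44.7 -21.4 100.2  23.8  39.6 -59.5] x [ 0.  0. -1.] y [ 0.982 -0.186  0.   ]
d [ -0.2   1.6 -90. ]
rv [-0.01  0.02  0.14]
[[241.79487432 262.12523137]]
```

View pics/g_side.png

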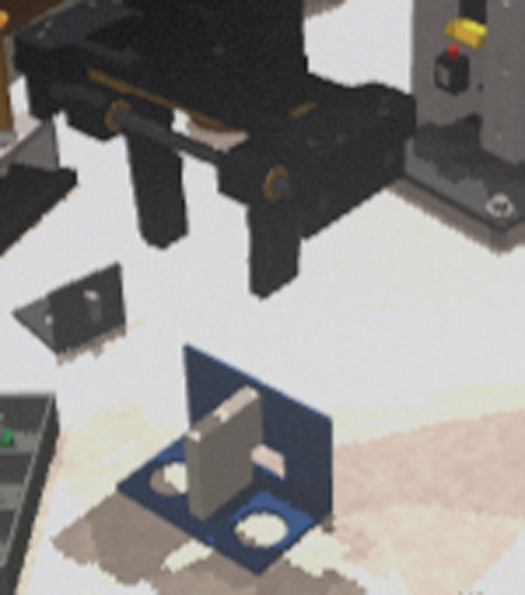

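Run:
```python
from h import *
import numpy as np
p=np.array([.2314,-.5798,.2013]);y=np.array([.371,-.929,0])
for d in(0,.028,.064): print(d,[np.round(proj(n,[p+[0,0,d]+s*.05*y for s in(1,-1)]),1).tolist() for n in("side","top")])
s=cv2.imread("pics/a_side.png");t=cv2.imread("pics/a_top.png")
a=cv2.resize(s[20:140,460:560],None,fx=4,fy=4,interpolation=2);b=cv2.resize(t[310:420,460:560],None,fx=4,fy=4,interpolation=2)
o=np.zeros((480,800,3),np.uint8);o[:480,:400]=a;o[:440,400:]=b;cv2.imwrite("pics/i.png",o)
```

```text
0 [[[488.2, 107.1], [499.5, 118.1]], [[543.3, 338.3], [505.2, 353.9]]]
0.028 [[[490.5, 97.3], [502.1, 107.8]], [[551.3, 340.8], [512.1, 356.8]]]
0.064 [[[493.5, 84.5], [505.5, 94.1]], [[562.3, 344.2], [521.6, 360.9]]]
```

View pics/i.png

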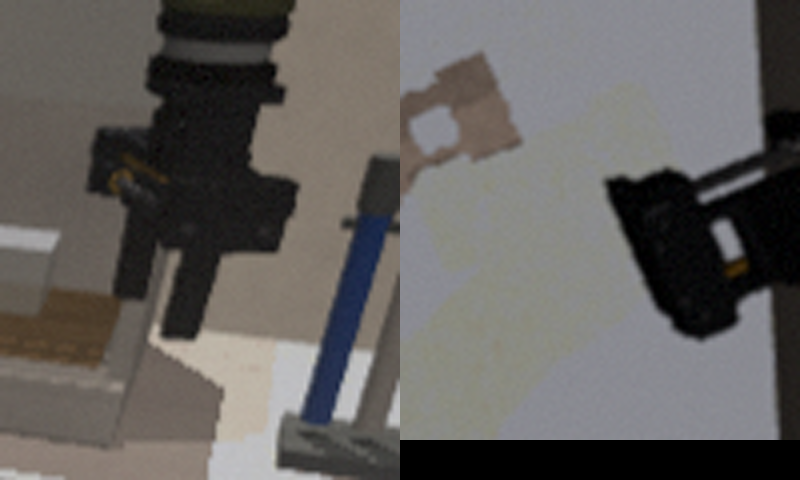

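```bash
python3 -m creep '[0,0,-0.016,0,0,0,0,0,-0.016,0,0,0,0,0,-0.016,0,0,0,0,0,-0.016,0,0,0,0,0,-0.010,0,0,0]' 0.5 20
python3 - <<'E'
from st import *
from h import *
show(79.4,[.5467,.2242,.0224],-1)
s,r=state(); m=r.as_matrix();p=s["ee_pos"]
print(proj("side",[p]))
im=vision.grab_frame("side");cv2.imwrite("pics/j_side.png",cv2.resize(im[190:340,170:320,::-1],None,fx=4,fy=4,interpolation=cv2.INTER_CUBIC))
E
```

```text
clock: 3.73
ee_pos: [0.5461, 0.2222, 0.0367]
tcp_rot: [-49.6, 89.9, -150.3]
ft_force: [0.2, -0.5, 0.5]
opening: 0.5
t 3.73 pos [546.1 222.2  36.7] F [ 0.2 -0.5  0.5] M [-0.02 -0.1  -0.01] op 0.5
q [-16.5  51.  -17.7 102.4  27.3  31.  -62.6] x [-0.001 -0.001 -1.   ] y [ 0.983 -0.186 -0.001]
d [  0.6   2.  -14.3]
rv [ 0.04 -0.08  0.13]
[[244.22093611 295.93841961]]
```

View pics/j_side.png

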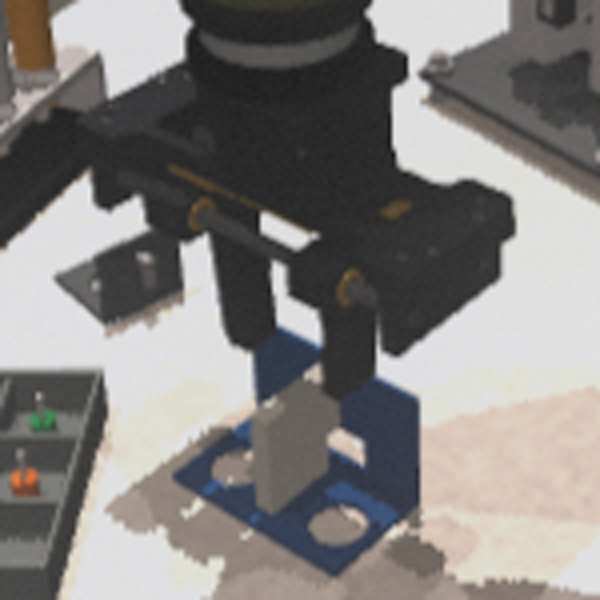

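```bash
python3 -m creep '[0,0.0005,-0.005,0,0,0,0,0.0005,-0.005,0,0,0,0,0,-0.004,0,0,0,0,0,-0.003,0,0,0,0,0,-0.001,0,0,0]' 0.5 20
python3 - <<'E'
from st import *
from h import *
show(79.4,[.5467,.2242,.0224],-1)
s,r=state(); m=r.as_matrix();p=s["ee_pos"]
print(proj("side",[p]))
im=vision.grab_frame("side");cv2.imwrite("pics/k_side.png",cv2.resize(im[190:340,170:320,::-1],None,fx=4,fy=4,interpolation=cv2.INTER_CUBIC))
E
```

```text
clock: 4.2
ee_pos: [0.5468, 0.2235, 0.02]
tcp_rot: [85.4, 90.0, -15.3]
ft_force: [0.1, 0.3, -0.3]
opening: 0.499
t 4.2 pos [546.8 223.5  20. ] F [ 0.1  0.3 -0.3] M [ 0.   -0.03  0.  ] op 0.499
q [-17.2  52.5 -16.8 102.6  28.1  29.1 -63.3] x [ 0. -0. -1.] y [ 0.983 -0.186  0.   ]
d [-0.1  0.7  2.4]
rv [0.   0.01 0.13]
[[243.92874228 303.29734934]]
```

View pics/k_side.png

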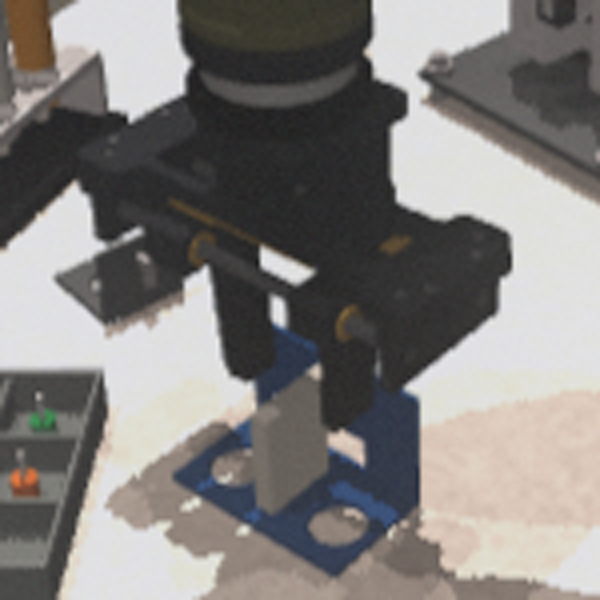

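```bash
python3 -m creep '[0,0.0003,-0.004,0,0,0,0,0.0003,-0.004,0,0,0,0,0,-0.003,0,0,0,0,0,-0.002,0,0,0,0,0,0,0,0,0]' 0.5 20
python3 - <<'E'
from st import *
from h import *
show(79.4,[.5467,.2242,.0224],-1)
im=vision.grab_frame("side");cv2.imwrite("pics/l_side.png",cv2.resize(im[190:340,170:320,::-1],None,fx=4,fy=4,interpolation=cv2.INTER_CUBIC))
E
```

```text
clock: 4.67
ee_pos: [0.5464, 0.224, 0.0066]
tcp_rot: [-49.8, 90.0, -150.5]
ft_force: [0.4, 0.2, 1.0]
opening: 0.503
t 4.67 pos [546.4 224.    6.6] F [0.4 0.2 1. ] M [ 0.04 -0.09 -0.02] op 0.503
q [-17.6  53.7 -16.  102.7  28.6  27.7 -63.8] x [-0.001 -0.    -1.   ] y [ 0.983 -0.186 -0.001]
d [ 0.3  0.2 15.8]
rv [ 0.02 -0.04  0.13]
```

View pics/l_side.png

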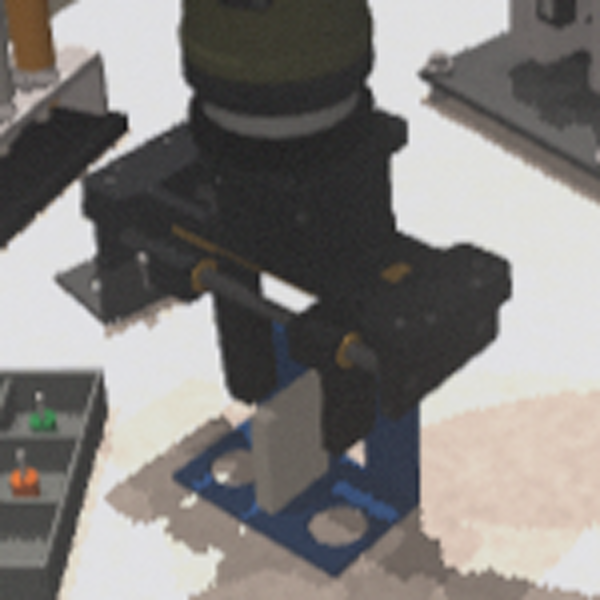

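```bash
python3 -m creep '[0,0,-0.002,0,0,0,0,0,-0.002,0,0,0,0,0,-0.002,0,0,0,0,0,-0.001,0,0,0,0,0,0,0,0,0]' 0.5 20
python3 - <<'E'
from st import *
from h import *
show(79.4,[.5467,.2242,.0224],-1)
im=vision.grab_frame("side");cv2.imwrite("pics/m_side.png",cv2.resize(im[220:330,200:300,::-1],None,fx=6,fy=5.4,interpolation=cv2.INTER_CUBIC))
E
```

```text
clock: 5.13
ee_pos: [0.5466, 0.224, -0.0001]
tcp_rot: [-39.2, 90.0, -139.9]
ft_force: [-0.1, 0.4, -0.4]
opening: 0.498
t 5.13 pos [ 5.466e+02  2.240e+02 -1.000e-01] F [-0.1  0.4 -0.4] M [-0.03 -0.07 -0.04] op 0.498
q [-17.9  54.3 -15.6 102.8  28.9  27.  -64.1] x [-0. -0. -1.] y [ 0.982 -0.186 -0.   ]
d [ 0.1  0.2 22.5]
rv [ 0.02 -0.02  0.14]
```

View pics/m_side.png

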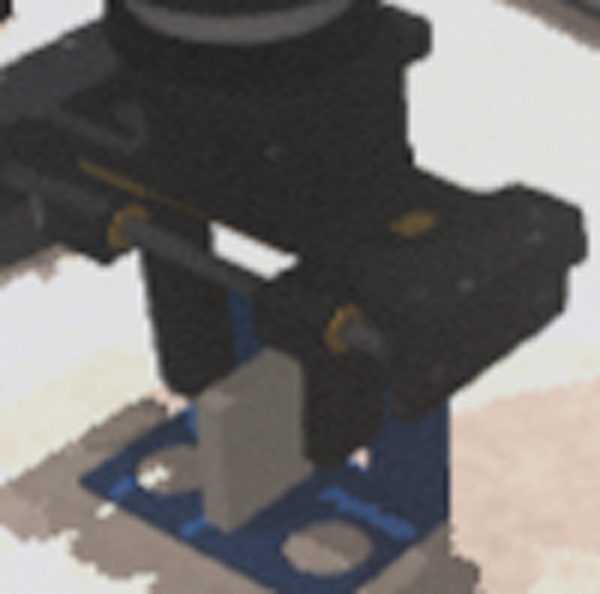

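```bash
python3 -m creep '[0,0,0,0,0,0,0,0,0,0,0,0,0,0,0,0,0,0,0,0,0,0,0,0,0,0,0,0,0,0]' 0.0 50 && python3 -m creep '[0,0,0,0,0,0,0,0,0,0,0,0,0,0,0,0,0,0,0,0,0,0,0,0,0,0,0,0,0,0]'
python3 - <<'E'
from st import *
from h import *
show(79.4,[.5467,.2242,.0224],-1)
im=vision.grab_frame("side");cv2.imwrite("pics/n_side.png",cv2.resize(im[220:330,200:300,::-1],None,fx=6,fy=5.4,interpolation=cv2.INTER_CUBIC))
E
```

```text
clock: 5.6
ee_pos: [0.5468, 0.2242, 0.0002]
tcp_rot: [121.5, 90.0, 20.7]
ft_force: [1.8, -1.3, 0.9]
opening: 0.147
clock: 6.02
ee_pos: [0.5471, 0.2241, 0.0002]
tcp_rot: [110.8, 90.0, 10.1]
ft_force: [1.1, -0.5, 0.7]
opening: 0.11
t 6.02 pos [5.471e+02 2.241e+02 2.000e-01] F [ 1.1 -0.5  0.7] M [-0.04 -0.26  0.02] op 0.11
q [-17.9  54.3 -15.6 102.7  28.9  27.  -64.1] x [ 0.001  0.    -1.   ] y [ 0.982 -0.186  0.001]
d [-0.4  0.1 22.2]
rv [-0.01  0.03  0.15]
```

View pics/n_side.png

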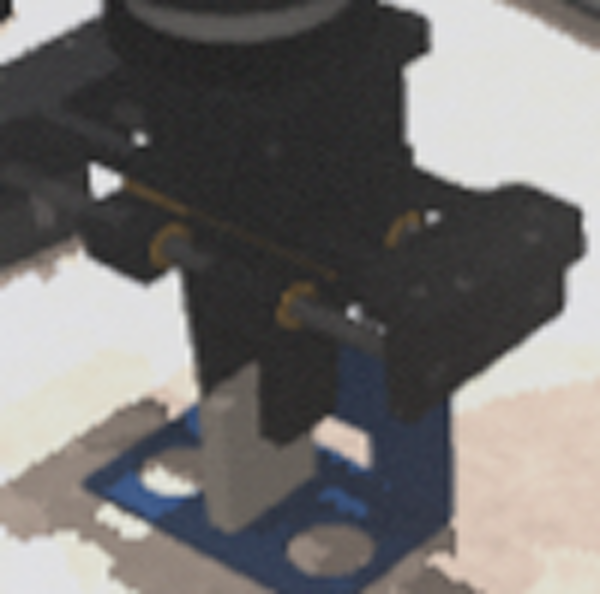

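```bash
python3 -m creep '[0,0,0.018,0,0,0,0,0,0.02,0,0,0,0,0,0.02,0,0,0,0,0,0.02,0,0,0,0,0,0.02,0,0,0]' && python3 -m creep '[0.006,-0.033,0.004,0,0,-1.2,0.006,-0.033,0.004,0,0,-1.2,0.006,-0.033,0.004,0,0,-1.2,0.006,-0.033,0.004,0,0,-1.2,0.006,-0.033,0.004,0,0,-1.2]' && python3 -m creep '[0.005,-0.03,0,0,0,-1,0.005,-0.03,0,0,0,-1,0.005,-0.027,0,0,0,-1,0.004,-0.02,0,0,0,-0.5,0.002,-0.01,0,0,0,-0.25]' && python3 -m creep '[0,0,0,0,0,0,0,0,0,0,0,0,0,0,0,0,0,0,0,0,0,0,0,0,0,0,0,0,0,0]'
python3 - <<'E'
from st import *
from h import *
show(69.5,[.5982,-.0579,.118],-1)
im=vision.grab_frame("side");cv2.imwrite("pics/o_side.png",cv2.resize(im[120:250,240:370,::-1],None,fx=4.5,fy=4.5,interpolation=cv2.INTER_CUBIC))
im=vision.grab_frame("top");cv2.imwrite("pics/o_top.png",cv2.resize(im[150:260,260:370,::-1],None,fx=5,fy=5,interpolation=cv2.INTER_CUBIC))
E
```

```text
clock: 6.48
ee_pos: [0.5456, 0.2237, 0.0984]
tcp_rot: [-56.7, 89.9, -157.4]
ft_force: [1.0, 0.1, -2.7]
opening: 0.109
clock: 6.9
ee_pos: [0.5758, 0.0575, 0.1178]
tcp_rot: [-60.7, 89.9, -167.5]
ft_force: [0.4, 0.3, -3.3]
opening: 0.109
clock: 7.32
ee_pos: [0.5969, -0.0625, 0.1173]
tcp_rot: [-16.5, 89.8, -127.3]
ft_force: [0.2, -0.3, -2.4]
opening: 0.111
clock: 7.73
ee_pos: [0.5976, -0.0557, 0.1182]
tcp_rot: [-151.1, 89.9, 98.6]
ft_force: [0.7, -0.2, -2.2]
opening: 0.111
t 7.73 pos [597.6 -55.7 118.2] F [ 0.7 -0.2 -2.2] M [-0.02 -0.12  0.01] op 0.111
q [ 13.6  44.9 -22.4  98.2  23.8  41.6 -41.2] x [-0.     0.001 -1.   ] y [ 0.938 -0.347 -0.   ]
d [ 0.6 -2.2 -0.2]
rv [-0.06 -0.01 -0.18]
```

View pics/o_side.png

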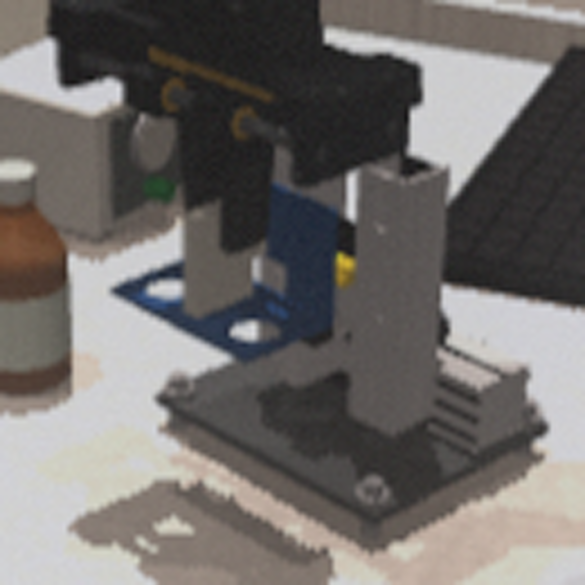

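View pics/o_top.png

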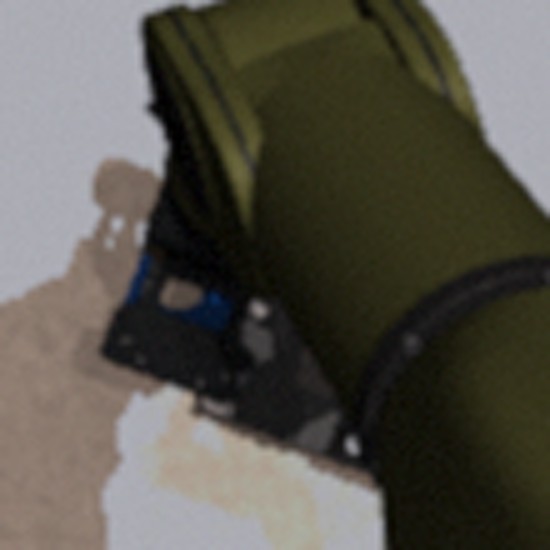

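```bash
cat > fh.py <<'E'
from h import *
mm=lambda *a:np.array(a)/1000
def fith(obs,yaw,p0,w=1):
    def f(q): 
        P=pose([q[0],q[1],np.radians(yaw),q[2]],[o[2] for o in obs]); r=[proj(o[0],[x])[0]-o[1] for o,x in zip(obs,P)]; return np.ravel(r)
    o=least_squares(f,p0,x_scale=.01,loss="soft_l1"); r=f(o.x).reshape(-1,2); print(np.round(o.x*1000,1)); print(np.round(r,1).tolist()); return o.x
E
python3 - <<'E'
from fh import *
S=lambda X,Y:("side",crop(240,120,4.5,X,Y))
O=[(*S(338,212),mm(1.5,50,62)),(*S(333,340),mm(1.5,50,0)),(*S(112,290),mm(60.3,-50,4)),(*S(240,357),mm(60.3,50,4)),(*S(165,291),mm(38.2,-31.6,4)),(*S(256,331),mm(38.2,31.6,4)),(*S(186,315),mm(50,-5,4)),(*S(205,320),mm(50,5,4))]
x=fith(O,69.6,[.588,-.085,.117])
u=np.array([.35,.937]);v=np.array([-.937,.35]);d=x[:2]-[.5723,-.1272];print("dx",d@u*1e3,"dy",d@v*1e3)
E
```

```text
[586.8 -84.  115.2]
[[-0.1, 0.5], [0.1, -2.4], [-0.1, -0.0], [1.5, 0.7], [0.7, -0.4], [-0.5, 0.3], [-0.1, -0.2], [-1.3, 0.2]]
dx 45.58223399746112 dy 1.5381870917134128
```

```bash
python3 -m creep '[0,0,0.012,0,0,-0.1,0,0,0.012,0,0,-0.1,-0.002,-0.007,0.008,0,0,0,-0.003,-0.009,0.003,0,0,0,-0.003,-0.009,0,0,0,0]' && python3 -m creep '[-0.003,-0.008,0,0,0,0,-0.002,-0.005,0,0,0,0,0,-0.001,0,0,0,0,0,0,0,0,0,0,0,0,0,0,0,0]'
cat > rel.py <<'E'
from st import *
# holder origin in estimated post frame, from reported TCP
P=np.array([.5723,-.1272,.149]); 
def rel(off=np.array([.029,-.0004,.0007])):
    s,r=state(); y=-r.as_matrix()[:,1]; yaw=np.degrees(np.arctan2(-y[0],y[1])); a=np.radians(yaw)
    u=np.array([np.cos(a),np.sin(a)]);v=np.array([-u[1],u[0]])
    o=s["ee_pos"].copy(); o[:2]-=off[0]*u+off[1]*v; o[2]-=off[2]
    a=np.radians(69.5);U=np.array([np.cos(a),np.sin(a)]);V=np.array([-U[1],U[0]]);d=o-P
    F=s["ft_force"];M=s["wrist_torque"]
    print("t %.2f x %.1f y %.1f z-floor %.1f (ins -32) yaw %.2f | F u %.1f v %.1f z %.1f | M u %.2f v %.2f z %.2f"%(s["clock"],d[:2]@U*1e3,d[:2]@V*1e3,d[2]*1e3,yaw,F[:2]@U,F[:2]@V,F[2],M[:2]@U,M[:2]@V,M[2]), "x-axis tilt",np.round(r.as_matrix()[:2,0]*57.3,2))
if __name__=="__main__": rel()
E
python3 rel.py
```

```text
clock: 8.25
ee_pos: [0.5903, -0.0842, 0.1547]
tcp_rot: [93.2, 89.8, -17.5]
ft_force: [0.2, -0.4, -3.6]
opening: 0.114
clock: 8.67
ee_pos: [0.5847, -0.0964, 0.1529]
tcp_rot: [-148.7, 90.0, 100.6]
ft_force: [0.9, -0.4, -2.1]
opening: 0.107
t 8.67 x 4.2 y -0.4 z-floor 3.2 (ins -32) yaw 69.33 | F u -0.1 v -1.0 z -2.1 | M u -0.08 v -0.05 z 0.03 x-axis tilt [-0.01  0.04]
```

```bash
python3 -m creep '[0,0,-0.001,0,0,0,0,0,-0.001,0,0,0,0,0,-0.001,0,0,0,0,0,-0.001,0,0,0,0,0,0,0,0,0]';python3 rel.py; python3 -m creep '[0,0,-0.0007,0,0,0,0,0,-0.0007,0,0,0,0,0,-0.0006,0,0,0,0,0,0,0,0,0,0,0,0,0,0,0]';python3 rel.py
```

```text
clock: 9.08
ee_pos: [0.5846, -0.0967, 0.1488]
tcp_rot: [-76.0, 90.0, 173.3]
ft_force: [0.9, -0.9, -2.4]
opening: 0.109
t 9.08 x 3.9 y -0.3 z-floor -0.9 (ins -32) yaw 69.33 | F u -0.5 v -1.1 z -2.4 | M u -0.06 v 0.07 z 0.02 x-axis tilt [-0.02  0.  ]
clock: 9.5
ee_pos: [0.5847, -0.0969, 0.1471]
tcp_rot: [51.4, 90.0, -59.3]
ft_force: [0.9, -0.5, -1.1]
opening: 0.109
t 9.50 x 3.7 y -0.5 z-floor -2.6 (ins -32) yaw 69.31 | F u -0.2 v -1.0 z -1.1 | M u -0.07 v -0.00 z 0.00 x-axis tilt [ 0. -0.]
```

```bash
python3 -m creep '[0,0,-0.0005,0,0,0,0,0,-0.0005,0,0,0,0,0,0,0,0,0,0,0,0,0,0,0,0,0,0,0,0,0]';python3 rel.py; python3 -m creep '[0,0,-0.0005,0,0,0,0,0,-0.0005,0,0,0,0,0,0,0,0,0,0,0,0,0,0,0,0,0,0,0,0,0]';python3 rel.py
```

```text
clock: 9.92
ee_pos: [0.5849, -0.0968, 0.1464]
tcp_rot: [98.7, 90.0, -12.0]
ft_force: [0.1, 0.1, 2.9]
opening: 0.111
t 9.92 x 3.9 y -0.7 z-floor -3.3 (ins -32) yaw 69.32 | F u 0.1 v -0.1 z 2.9 | M u 0.08 v 0.10 z -0.04 x-axis tilt [ 0.03 -0.01]
clock: 10.33
ee_pos: [0.5851, -0.0968, 0.1461]
tcp_rot: [91.9, 89.9, -18.8]
ft_force: [-2.2, 1.9, 6.5]
opening: 0.107
t 10.33 x 3.9 y -0.8 z-floor -3.6 (ins -32) yaw 69.32 | F u 1.0 v 2.7 z 6.5 | M u 0.35 v 0.38 z -0.05 x-axis tilt [ 0.06 -0.02]
```

```bash
python3 -m creep '[0,0,0.004,0,0,0,0.001,0.003,0.002,0,0,0,0.002,0.005,0,0,0,0,0.002,0.005,0,0,0,0,0.0006,0.002,0,0,0,0]' && python3 -m creep '[0,0,-0.006,0,0,0,0,0,-0.009,0,0,0,0,0,-0.009,0,0,0,0,0,-0.006,0,0,0,0,0,-0.0025,0,0,0]' && python3 -m creep '[0,0,0,0,0,0,0,0,0,0,0,0,0,0,0,0,0,0,0,0,0,0,0,0,0,0,0,0,0,0]';python3 rel.py
```

```text
clock: 10.75
ee_pos: [0.5908, -0.08, 0.1509]
tcp_rot: [-171.4, 89.9, 78.0]
ft_force: [-0.3, 0.9, -2.6]
opening: 0.109
clock: 11.17
ee_pos: [0.5891, -0.0822, 0.1168]
tcp_rot: [-66.5, 89.8, -177.2]
ft_force: [-0.4, -0.3, -2.3]
opening: 0.11
clock: 11.58
ee_pos: [0.5907, -0.0819, 0.119]
tcp_rot: [107.1, 89.9, -3.6]
ft_force: [0.2, -1.7, -2.8]
opening: 0.109
t 11.58 x 19.9 y -0.8 z-floor -30.7 (ins -32) yaw 69.31 | F u -1.5 v -0.8 z -2.8 | M u -0.04 v -0.01 z -0.03 x-axis tilt [ 0.05 -0.  ]
```

```bash
python3 -m creep '[-0.001,-0.0025,-0.0006,0,0,0.2,-0.001,-0.0025,-0.0006,0,0,0,-0.0007,-0.0018,0,0,0,0,0,0,0,0,0,0,0,0,0,0,0,0]';python3 rel.py;  python3 -m creep '[-0.0004,-0.0009,0,0,0,0,-0.0004,-0.0009,0,0,0,0,-0.0004,-0.0009,0,0,0,0,0,0,0,0,0,0,0,0,0,0,0,0]';python3 rel.py
```

```text
clock: 12.0
ee_pos: [0.5875, -0.0891, 0.1174]
tcp_rot: [15.2, 90.0, -95.3]
ft_force: [-0.4, 0.2, -2.7]
opening: 0.109
t 12.00 x 12.0 y -0.5 z-floor -32.3 (ins -32) yaw 69.47 | F u 0.0 v 0.5 z -2.7 | M u -0.09 v 0.01 z -0.04 x-axis tilt [-0.   -0.01]
clock: 12.42
ee_pos: [0.5864, -0.0915, 0.1175]
tcp_rot: [63.9, 90.0, -46.6]
ft_force: [1.0, 0.3, -2.5]
opening: 0.109
t 12.42 x 9.4 y -0.3 z-floor -32.2 (ins -32) yaw 69.51 | F u 0.6 v -0.8 z -2.5 | M u -0.14 v 0.01 z -0.01 x-axis tilt [ 0. -0.]
```

```bash
python3 -m creep '[-0.0004,-0.0009,0.0002,0,0,0,-0.0004,-0.0009,0,0,0,0,0,0,0,0,0,0,0,0,0,0,0,0,0,0,0,0,0,0]';python3 rel.py;  python3 -m creep '[-0.0004,-0.0009,0,0,0,0,-0.0004,-0.0009,0,0,0,0,0,0,0,0,0,0,0,0,0,0,0,0,0,0,0,0,0,0]';python3 rel.py
```

```text
clock: 12.83
ee_pos: [0.5857, -0.0932, 0.1177]
tcp_rot: [113.3, 90.0, 2.9]
ft_force: [-0.2, 0.4, -2.9]
opening: 0.107
t 12.83 x 7.6 y -0.2 z-floor -32.0 (ins -32) yaw 69.51 | F u 0.3 v 0.3 z -2.9 | M u -0.07 v -0.02 z -0.03 x-axis tilt [0.01 0.  ]
clock: 13.25
ee_pos: [0.5849, -0.095, 0.1177]
tcp_rot: [113.4, 90.0, 2.9]
ft_force: [-0.2, 0.1, -3.2]
opening: 0.106
t 13.25 x 5.6 y -0.1 z-floor -32.0 (ins -32) yaw 69.51 | F u -0.0 v 0.3 z -3.2 | M u -0.11 v -0.01 z 0.04 x-axis tilt [0.01 0.  ]
```

```bash
python3 -m creep '[-0.0004,-0.0009,0,0,0,0,-0.0004,-0.0009,0,0,0,0,-0.0002,-0.0005,0,0,0,0,0,0,0,0,0,0,0,0,0,0,0,0]';python3 rel.py;  python3 -m creep '[-0.0004,-0.0009,0,0,0,0,-0.0002,-0.0005,0,0,0,0,0,0,0,0,0,0,0,0,0,0,0,0,0,0,0,0,0,0]';python3 rel.py
```

```text
clock: 13.67
ee_pos: [0.5838, -0.0974, 0.1176]
tcp_rot: [95.4, 90.0, -15.1]
ft_force: [1.1, -0.6, -2.7]
opening: 0.108
t 13.67 x 3.0 y 0.0 z-floor -32.1 (ins -32) yaw 69.50 | F u -0.2 v -1.2 z -2.7 | M u -0.11 v -0.01 z 0.02 x-axis tilt [ 0. -0.]
clock: 14.08
ee_pos: [0.5833, -0.0986, 0.1177]
tcp_rot: [123.6, 90.0, 13.1]
ft_force: [0.1, 0.0, -2.0]
opening: 0.108
t 14.08 x 1.6 y 0.1 z-floor -32.0 (ins -32) yaw 69.51 | F u 0.1 v -0.1 z -2.0 | M u -0.04 v 0.01 z 0.01 x-axis tilt [0.01 0.  ]
```

```bash
python3 -m creep '[-0.0004,-0.0009,0,0,0,0,-0.0002,-0.0005,0,0,0,0,0,0,0,0,0,0,0,0,0,0,0,0,0,0,0,0,0,0]';python3 rel.py;  python3 -m creep '[-0.0003,-0.0007,0,0,0,0,-0.0002,-0.0005,0,0,0,0,0,0,0,0,0,0,0,0,0,0,0,0,0,0,0,0,0,0]';python3 rel.py
python3 - <<'E'
from h import *
im=vision.grab_frame("side");cv2.imwrite("pics/q_side.png",cv2.resize(im[120:230,250:370,::-1],None,fx=5,fy=5,interpolation=cv2.INTER_CUBIC))
im=vision.grab_frame("top");cv2.imwrite("pics/q_top.png",cv2.resize(im[160:250,280:370,::-1],None,fx=6,fy=6,interpolation=cv2.INTER_CUBIC))
E
```

```text
clock: 14.5
ee_pos: [0.5827, -0.1, 0.1177]
tcp_rot: [133.8, 90.0, 23.3]
ft_force: [-0.6, -0.1, -2.4]
opening: 0.11
t 14.50 x 0.1 y 0.2 z-floor -32.0 (ins -32) yaw 69.51 | F u -0.3 v 0.5 z -2.4 | M u -0.00 v -0.13 z 0.02 x-axis tilt [0.01 0.01]
clock: 14.92
ee_pos: [0.5826, -0.1005, 0.1178]
tcp_rot: [154.1, 89.9, 43.6]
ft_force: [1.2, 3.6, -1.4]
opening: 0.107
t 14.92 x -0.4 y 0.1 z-floor -31.9 (ins -32) yaw 69.54 | F u 3.9 v 0.1 z -1.4 | M u -0.04 v -0.77 z -0.02 x-axis tilt [0.06 0.05]
```

View pics/q_side.png

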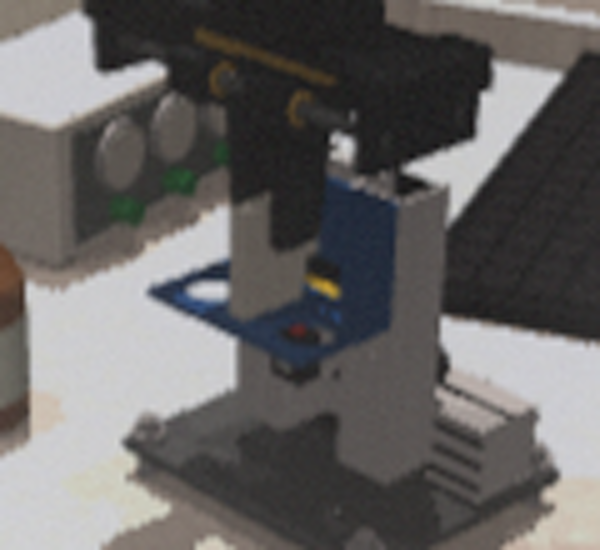

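View pics/q_top.png

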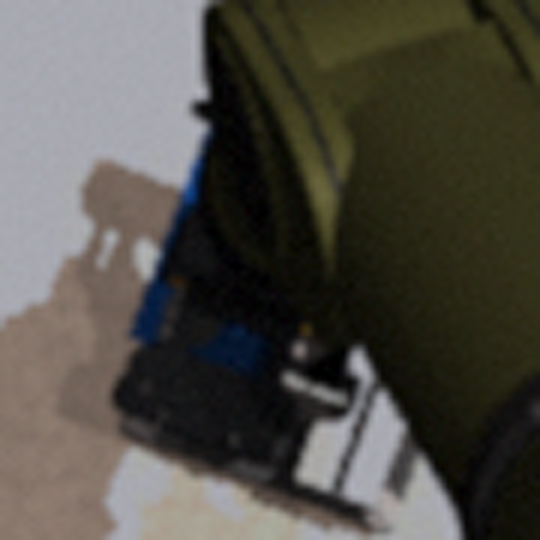

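```bash
python3 -m creep '[0,0,-0.0015,0,0,0,0,0,-0.0015,0,0,0,0,0,-0.001,0,0,0,0,0,0,0,0,0,0,0,0,0,0,0]';python3 rel.py;  python3 -m creep '[0,0,-0.001,0,0,0,0,0,-0.001,0,0,0,0,0,-0.001,0,0,0,0,0,0,0,0,0,0,0,0,0,0,0]';python3 rel.py
```

```text
clock: 15.43
ee_pos: [0.5839, -0.0992, 0.1145]
tcp_rot: [142.2, 89.7, 31.8]
ft_force: [1.6, 5.4, 2.5]
opening: 0.111
t 15.43 x 1.3 y -0.7 z-floor -35.2 (ins -32) yaw 69.59 | F u 5.7 v 0.4 z 2.5 | M u 0.03 v -1.41 z -0.01 x-axis tilt [0.22 0.13]
clock: 15.85
ee_pos: [0.5842, -0.0992, 0.1126]
tcp_rot: [132.5, 89.7, 22.1]
ft_force: [-0.3, 5.9, 11.1]
opening: 0.113
t 15.85 x 1.4 y -1.0 z-floor -37.1 (ins -32) yaw 69.59 | F u 5.5 v 2.3 z 11.1 | M u 0.36 v -1.23 z -0.04 x-axis tilt [0.27 0.11]
```

```bash
python3 -m creep '[-0.0006,-0.0006,0,0,0,0,-0.0006,-0.0006,-0.0005,0,0,0,0,0,-0.0005,0,0,0,0,0,0,0,0,0,0,0,0,0,0,0]';python3 rel.py;  python3 -m creep '[0,0,-0.001,0,0,0,0,0,-0.001,0,0,0,0,0,0,0,0,0,0,0,0,0,0,0,0,0,0,0,0,0]';python3 rel.py
```

```text
clock: 16.27
ee_pos: [0.584, -0.0992, 0.1107]
tcp_rot: [142.5, 89.6, 32.1]
ft_force: [3.4, 7.3, 1.6]
opening: 0.106
t 16.27 x 1.3 y -0.8 z-floor -39.0 (ins -32) yaw 69.63 | F u 8.1 v -0.6 z 1.6 | M u -0.26 v -1.94 z 0.01 x-axis tilt [0.36 0.23]
clock: 16.68
ee_pos: [0.5839, -0.0993, 0.1085]
tcp_rot: [144.4, 89.6, 34.0]
ft_force: [4.3, 7.4, 1.4]
opening: 0.108
t 16.68 x 1.2 y -0.7 z-floor -41.2 (ins -32) yaw 69.63 | F u 8.4 v -1.4 z 1.4 | M u -0.25 v -1.98 z 0.01 x-axis tilt [0.34 0.23]
```

```bash
python3 -m creep '[0,0,-0.0008,0,0,0,0,0,-0.0008,0,0,0,0,0,0,0,0,0,0,0,0,0,0,0,0,0,0,0,0,0]';python3 rel.py;  python3 -m creep '[0,0,-0.0006,0,0,0,0,0,-0.0006,0,0,0,0,0,0,0,0,0,0,0,0,0,0,0,0,0,0,0,0,0]';python3 rel.py
```

```text
clock: 17.1
ee_pos: [0.5826, -0.1008, 0.1064]
tcp_rot: [141.1, 89.8, 30.7]
ft_force: [2.6, 5.5, 0.7]
opening: 0.109
t 17.10 x -0.7 y -0.0 z-floor -43.3 (ins -32) yaw 69.59 | F u 6.0 v -0.5 z 0.7 | M u -0.27 v -1.24 z 0.03 x-axis tilt [0.19 0.11]
clock: 17.52
ee_pos: [0.5826, -0.1008, 0.1056]
tcp_rot: [138.4, 89.8, 28.0]
ft_force: [2.4, 5.7, 1.4]
opening: 0.11
t 17.52 x -0.7 y -0.1 z-floor -44.1 (ins -32) yaw 69.59 | F u 6.2 v -0.3 z 1.4 | M u -0.09 v -1.25 z -0.04 x-axis tilt [0.19 0.1 ]
```

```bash
python3 -m creep '[0,0,-0.0007,0,0,0,0,0,-0.0007,0,0,0,0,0,0,0,0,0,0,0,0,0,0,0,0,0,0,0,0,0]';python3 rel.py;  python3 -m creep '[0,0,-0.0007,0,0,0,0,0,-0.0007,0,0,0,0,0,0,0,0,0,0,0,0,0,0,0,0,0,0,0,0,0]';python3 rel.py
python3 - <<'E'
from h import *
im=vision.grab_frame("side");cv2.imwrite("pics/r_side.png",cv2.resize(im[120:230,250:370,::-1],None,fx=5,fy=5,interpolation=cv2.INTER_CUBIC))
E
```

```text
clock: 17.93
ee_pos: [0.5828, -0.1008, 0.1053]
tcp_rot: [128.8, 89.7, 18.4]
ft_force: [-0.3, 5.4, 10.7]
opening: 0.111
t 17.93 x -0.6 y -0.2 z-floor -44.4 (ins -32) yaw 69.58 | F u 5.0 v 2.2 z 10.7 | M u 0.44 v -1.05 z 0.05 x-axis tilt [0.24 0.08]
clock: 18.35
ee_pos: [0.5829, -0.1008, 0.1051]
tcp_rot: [121.7, 89.7, 11.3]
ft_force: [-2.7, 6.4, 18.9]
opening: 0.109
t 18.35 x -0.5 y -0.3 z-floor -44.6 (ins -32) yaw 69.58 | F u 5.1 v 4.8 z 18.9 | M u 0.91 v -0.89 z 0.01 x-axis tilt [0.27 0.05]
```

View pics/r_side.png

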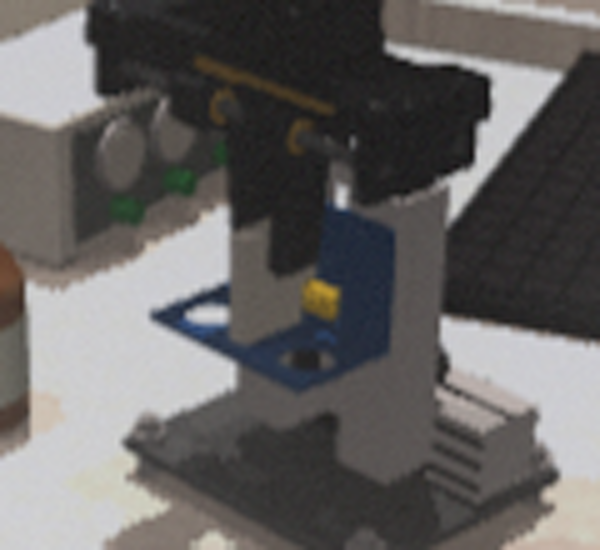

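```bash
python3 -m creep '[0.0005,0.0013,0.001,0,0,0,0,0,0.001,0,0,0,0,0,0.0006,0,0,0,0,0,0,0,0,0,0,0,0,0,0,0]';python3 rel.py;  python3 -m creep '[0,0,0.001,0,0,0,0,0,0.001,0,0,0,0,0,0,0,0,0,0,0,0,0,0,0,0,0,0,0,0,0]';python3 rel.py
```

```text
clock: 18.82
ee_pos: [0.5826, -0.1008, 0.1055]
tcp_rot: [115.9, 89.9, 5.4]
ft_force: [0.6, 3.1, 7.1]
opening: 0.111
t 18.82 x -0.7 y -0.0 z-floor -44.2 (ins -32) yaw 69.53 | F u 3.1 v 0.6 z 7.1 | M u 0.02 v -0.83 z 0.06 x-axis tilt [0.14 0.01]
clock: 19.23
ee_pos: [0.5822, -0.1007, 0.1063]
tcp_rot: [142.1, 89.9, 31.7]
ft_force: [2.5, 5.5, -0.7]
opening: 0.109
t 19.23 x -0.7 y 0.4 z-floor -43.4 (ins -32) yaw 69.53 | F u 6.0 v -0.4 z -0.7 | M u -0.39 v -1.05 z 0.10 x-axis tilt [0.08 0.05]
```

```bash
python3 -m creep '[0.0003,0.0008,-0.001,0,0,0,0,0,-0.0007,0,0,0,0,0,0,0,0,0,0,0,0,0,0,0,0,0,0,0,0,0]';python3 rel.py;  python3 -m creep '[0,0,0,0,0,0,0,0,0,0,0,0,0,0,0,0,0,0,0,0,0,0,0,0,0,0,0,0,0,0]' 0.4;python3 rel.py
python3 - <<'E'
from h import *
im=vision.grab_frame("side");cv2.imwrite("pics/s_side.png",cv2.resize(im[120:230,250:370,::-1],None,fx=5,fy=5,interpolation=cv2.INTER_CUBIC))
E
```

```text
clock: 19.65
ee_pos: [0.5822, -0.1007, 0.1055]
tcp_rot: [84.1, 89.9, -26.4]
ft_force: [1.1, 3.7, 5.2]
opening: 0.109
t 19.65 x -0.7 y 0.4 z-floor -44.2 (ins -32) yaw 69.50 | F u 3.9 v 0.2 z 5.2 | M u -0.02 v -0.66 z 0.06 x-axis tilt [ 0.07 -0.03]
clock: 20.07
ee_pos: [0.5811, -0.1011, 0.1045]
tcp_rot: [-40.1, 89.9, -150.7]
ft_force: [-0.0, 0.9, -0.0]
opening: 0.399
t 20.07 x -1.5 y 1.3 z-floor -45.2 (ins -32) yaw 69.47 | F u 0.9 v 0.4 z -0.0 | M u -0.02 v 0.04 z -0.05 x-axis tilt [-0.08 -0.04]
```

View pics/s_side.png

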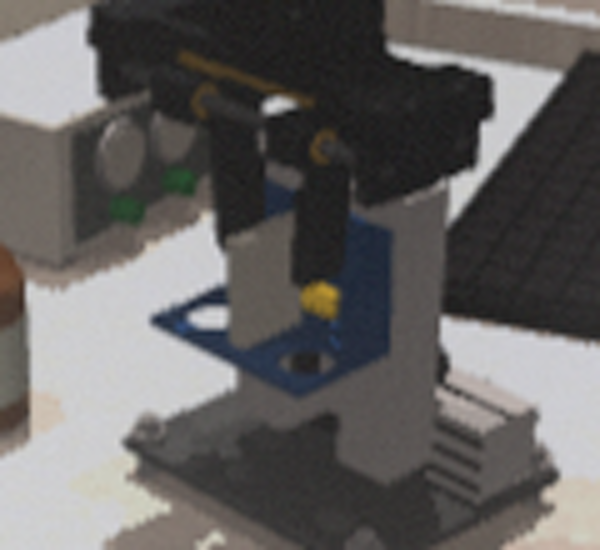

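```bash
python3 -m creep '[0,0,0.005,0,0,0,0,0,0.01,0,0,0,0,0,0.015,0,0,0,0,0,0.015,0,0,0,0,0,0.015,0,0,0]' && python3 -m creep '[0,0.01,0.02,0,0,0,0,0.02,0.02,0,0,0,0,0.03,0.01,0,0,0,0,0.035,0,0,0,0,0,0.035,0,0,0,0]' && python3 -m creep '[0,0.035,0,0,0,0,0,0.035,0,0,0,0,0,0.02,0,0,0,0,0,0.01,0,0,0,0,0,0,0,0,0,0]'
python3 - <<'E'
from st import *
from h import *
im=vision.grab_frame("side");cv2.imwrite("pics/t_side.png",cv2.resize(im[120:230,250:370,::-1],None,fx=5,fy=5,interpolation=cv2.INTER_CUBIC))
im=vision.grab_frame("top");cv2.imwrite("pics/t_top.png",im[...,::-1])
show()
E
```

```text
clock: 20.53
ee_pos: [0.5819, -0.1003, 0.1665]
tcp_rot: [108.6, 90.0, -1.9]
ft_force: [-0.4, -0.3, -0.5]
opening: 0.4
clock: 20.95
ee_pos: [0.5825, 0.0305, 0.2171]
tcp_rot: [112.5, 89.8, 1.9]
ft_force: [-0.5, 1.5, -0.2]
opening: 0.398
clock: 21.37
ee_pos: [0.5815, 0.1328, 0.2158]
tcp_rot: [173.4, 89.9, 63.2]
ft_force: [-0.2, 0.2, -0.7]
opening: 0.401
t 21.47 pos [582.  127.7 215.2] F [ 0.7 -0.6  0.2] M [-0.06 -0.07  0.04] op 0.401
q [ -2.7  37.7 -24.7  93.6  18.8  52.9 -55. ] x [ 0.    -0.002 -1.   ] y [ 0.936 -0.351  0.001]
```

View pics/t_side.png

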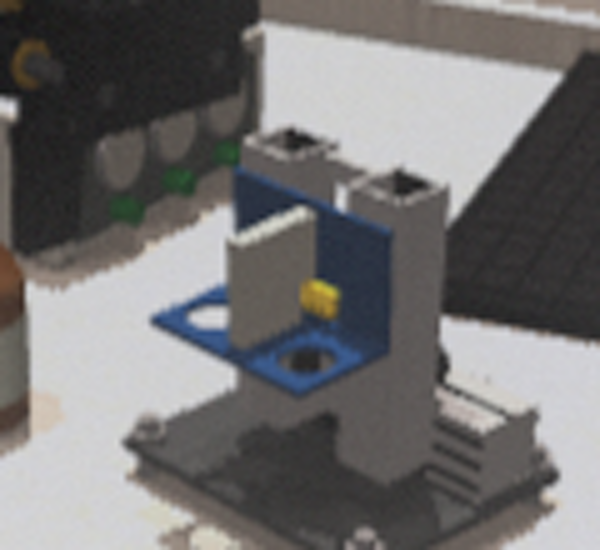

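View pics/t_top.png

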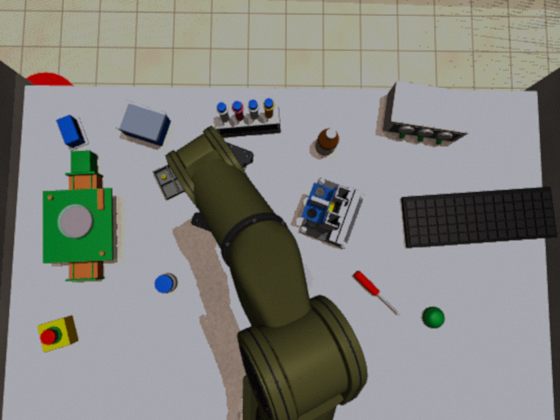

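Run:
```python
from fh import *
S=lambda X,Y:("side",crop(250,120,5,X,Y))
O=[(*S(237,170),mm(1.5,-50,62)),(*S(391,232),mm(1.5,50,62)),(*S(388,353),mm(1.5,50,0)),(*S(152,320),mm(60.3,-50,4)),(*S(298,390),mm(60.3,50,4)),(*S(207,318),mm(38.2,-31.6,4)),(*S(306,362),mm(38.2,31.6,4)),(*S(228,238),mm(50,-5,57)),(*S(241,244),mm(50,5,57))]
x=fith(O,69.5,[.573,-.125,.105])
u=np.array([.35,.937]);v=np.array([-.937,.35]);d=x[:2]-[.5723,-.1272];print("dx",d@u*1e3,"dy",d@v*1e3,"z-floor",x[2]*1e3-149)
```

```text
[ 574.3 -131.6  100.2]
[[0.5, 0.1], [0.4, 0.6], [-0.3, 1.0], [-0.9, -0.8], [-0.4, 0.1], [0.2, -0.6], [-0.8, -0.2], [0.4, -0.2], [0.8, 0.0]]
dx -3.4067725864462424 dy -3.361808625161923 z-floor -48.792400732802875
```

```bash
python3 -m creep '[0,0,0,0,0,0,0,0,0,0,0,0,0,0,0,0,0,0,0,0,0,0,0,0,0,0,0,0,0,0]'; python3 -c "
from bench import hand_in
print(hand_in())"
```

```text
clock: 21.88
ee_pos: [0.5818, 0.1289, 0.2149]
tcp_rot: [18.2, 90.0, -92.3]
ft_force: [0.3, -0.4, -0.0]
opening: 0.399
the job is handed in; nothing more can be done
None
```

I hung the blue holder on the upright's top slots, pressed it home, released it and handed the job in at about 22 s; no verdict was reported.

**How it went**
- **Locating the slots:** I felt for the slot height by touching the hook lips on the post tops. It was about 0.1 mm from the image estimate. The hooks then passed into both slots on the first try, and the plate met the faces at about 4 N.
- **Pressing home:** On the way down the holder moved out about 1.5 mm on the catch. It then jumped back in about 2 mm as the catch snapped, and came to a firm stop 12.5 mm down. The largest upward push I read at the wrist was 19 N.
- **Release:** I eased the load before opening the fingers, backed the arm away and checked that it touched nothing.

**Last checks**
- **Catch:** The side picture shows the yellow catch out through the plate window and the holder sitting square on the posts.
- **Bystanders:** Those visible in the last pictures look unmoved. The arm hid the petri dish, the small holder and most of the nozzle tray in the final top picture.

**What disagreed or was not checked**
- **Tool position:** The fingertips sat about 28 mm higher than the reported tool position, both in the pictures and by the lack of contact. I grasped by the pictures instead.
- **Final height:** A last fit from one view put the holder about 3–5 mm lower, further back and to one side than the felt pose. I put this down to weak depth from a single view and trusted the felt stop.
- **Lift test:** An easing-up of about 1 mm met no clear resistance, so the lock was seen but not proven by pulling. I pressed it down again before letting go.
- **Seat switch:** I could not read it directly.

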